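# Pull the mould crate to the front of the ware shelf

### The job

Pick up the pull hook from the table, hook its blade over the front wall of the crate that holds the octagonal plaster mould, and drag that crate forward until its front is level with the front edge of the shelf board. Move the crate only with the hook, never with the gripper, and leave the crate with the clay domes where it is. Then put the hook back down on the table and let go of it.

Things in the scene. Friction and masses are not known exactly. Their poses are not given: they have to be found in the camera images.
- hook_grip (a point): Pull hook standing on the table; point: middle of its wooden grip, a bar 120 mm long (x), 24 wide (y), 30 tall, 35 mm above the hook's underside; z up. A rod (8 mm thick, 6 mm above the point) runs from its +x end to an upright steel blade 140 mm along +x: 6 mm thick, 50 wide, from 35 below to 11 above the point. Pommel at -x (60-74 mm): 44 wide, from 35 below to 15 above. 0.2 kg.
- crate: Grey open crate loose on the shelf, holding a loose white octagonal plaster mould (112 mm across, 42 tall) in its rear half. 200 mm deep (x), 140 wide (y), 70 tall, walls 6. Origin: foot of the front wall's outer face, midway across its width; x points from there to the crate's back, z up. Inside, the first 40 mm behind the front wall are empty. About 0.75 kg with mould.
- other_crate: Same kind of grey crate with two grey clay domes in it, in another lane of the same shelf; origin and axes as for the mould crate. Not to be moved.
- shelf: Fixed plywood shelf: board 330 mm deep (x), 600 wide (y), top 50 mm above the table. Origin: on the table under the middle of the board's front edge; x points into the shelf, away from the robot, z up. Crates and a stack of round bats stand in three lanes 165 mm apart, fronts 65-115 mm behind the edge. From 190 mm behind the edge it has side panels and a wire deck 175 mm above the table.
Mind the look-alikes: they are no part of the job. What is shaped like the crate but pink is not meant.

How it is judged:
On the way:
1. the held hook pulls the mould crate forward (distance of crate from where it was at the start of the episode above 0.03 m and height (world z) of hook_grip above 0.09 m and horizontal distance between hook_grip and crate below 0.2 m), for 0.1 s.
At the end, for the whole second after the job is handed in: The mould crate stands upright on the shelf board at rest with its front level with the board's front edge within 20 mm and square to it within 15 degrees; the clay crate is within 20 mm of where it stood; the hook lies or stands on the table, released and at rest (x of crate in the frame of shelf between -0.02 and 0.02 m and angle between the x axis of crate and the x axis of shelf, either way round below 0.26 rad and angle between crate's own z axis and vertical below 0.08 rad and height (world z) of crate above 0.045 m and linear speed of crate below 0.02 m/s and distance of other_crate from where it was at the start of the episode below 0.02 m and height (world z) of hook_grip below 0.06 m and linear speed of hook below 0.03 m/s); the robot touches nothing.
It fails at once if the gripper or arm touches the mould crate (contact force between any of the fingers, the arm and crate above 1 N).
It fails at once if the clay crate is moved by more than 20 mm (distance of other_crate from where it was at the start of the episode above 0.02 m).
It also fails if it takes over 53 s, if anything falls off the work surface, if the arm or the gripper's body presses on something with over 40 N, if the wrist force passes 120 N, or if a joint passes its speed limit or range.

### The arm

A 6-joint arm with a two-finger parallel gripper is mounted at the origin on the work surface. World frame = base frame: x ahead of the robot, y to its left, z up, the work surface at z = 0. Lengths are in m, angles in rad, forces in N, time in s.
With the tool pointing down it reaches from about 0.275 to 0.85 m from the base axis. Payload 5.2 kg.
Tool frame: the origin (TCP) lies on the centre line of the jaws, within the pads' length; the fingertips stand r.tips_ahead ahead of it and the grasp point (between the pads) lies 5 mm behind it (r.tips_ahead is the distance from the TCP to the fingertips, in m); z points along the fingers, x is the direction in which the jaws open and shut, and the axes are right-handed (so a half turn about z gives the same grasp; the last joint's range is limited). The gripper opens to 85 mm and grips with 20 to 120 N. Pads are 22 mm wide; open, the fingers measure 114 mm over their backs; the gripper's body (76 mm by 85 mm) begins 54 mm behind the grasp point. The pads swing forward as they close: fully open they stand 13 mm farther back than shut.
Start: joints at [1.035, 0.259, 1.535, -0, 1.348, -0.203], TCP at [0.18, 0.52, 0.21] pointing down, gripper open.
Joint ranges: [-3.14, 3.14], [-0.91, 2.08], [0.19, 2.58], [-1.22, 4.36], [0.22, 2.71], [-3.12, 3.12]. Speed limits (rad/s): [2.57, 2.57, 3.14, 3.14, 3.14, 3.14].

### API

Orientations are given as a 3x3 rotation matrix whose columns are the frame's x, y, z axes.
In Python, from workcell import r, vision gives the robot as it stands. The module is installed in compiled form; this text tells all that it offers.
- The arm moves only by the tool move_arm, never from a script. Its argument "steps" is a list that holds one entry, the list of rows, each a list of 7 numbers: the turn, a rotation vector about the tool's x, y, z in rad, then the shift along the tool's x, y, z in m, then the opening, from 0 (shut) to 1 (fully open). A call has 1 to 10 rows; each row shifts and turns the commanded pose from where the row before left it, along the tool's axes as they then stand; what a row does not reach is not made up. A row lasts 1/10 s, in which the tool goes at most 50 mm and 8.59 degrees, less where a joint would pass 70% of its speed; a pose out of reach is approached as far as the arm can. A call with a gripper value outside its range is refused whole. The fingers move at their own pace and stop on an object; "newtons" is the grip in N (left out, the last holds). Time passes only in rows, so rows that do not move let the fingers close. It gives the time, the measured TCP pose, the force and the opening at its end, in the units of the state.
- r.observe(): the state, without advancing time (a new reading comes with each control period).
- vision.get_image(name): name is "scene" or "top" or "wrist"; returns a dict with "image" (420x560x3 uint8, red, green, blue), "mtx" (3x3 intrinsics, pixels), "k1" (the pictures are not rectified: a ray, as slopes to the right and down, at radius r is drawn at 1 + k1 r^2 times it, then the intrinsics apply), "rvec" (rotation vector, rad) and "tvec" (3), from world to camera coordinates, as OpenCV has them; the wrist camera has in their place "T_tool_cam" (4x4, takes a point from camera to tool coordinates, whose origin is the TCP and whose axes are the tool frame's). Camera axes: x right, y down, z forward; pixel columns grow to the right and rows downward; lengths in m; the calibration is good to about 2 mm. A picture is of the moment at which its call begins: read the wrist's pose just before it. There is no depth.
- r.close_job(): hands the job in, once; it reports no verdict.
The state is a dict: "t": time; "qpos": joint angles; "joint_velocities": joint speeds; "effort": joint torques, N m; "ee_pos": TCP position; "tool_rot": TCP orientation; "force": force on the tool from outside, world axes, zero at the start; "wrist_torque": the same for the moment, N m; "width": finger opening in m.
Only numpy, scipy, OpenCV 4.12 (cv2) and the standard library are available. Lean on these libraries where they do the work, as an engineer would, in place of code of your own. Each camera call takes 0.05 s, during which the arm holds its last target.

## Working session

There is one attempt and no reset: what is moved stays moved. The work goes in short steps, Python scripts to look and compute and a tool call to move; the robot and the scene stay as the last step left them, time stands still between calls to the robot, and variables do not carry over. Pictures are saved under pics/ and viewed, and the job is handed in when it is done.

Besides the shell and the picture viewer there is one more tool, called after ">>>" in YAML: its name, and indented under it one key for each argument. move_arm: Moves the arm, as the interface text tells. Its arguments: {"type":"object","properties":{"steps":{"type":"array"},"newtons":{"type":"number"}},"required":["steps"]}

```bash
mkdir -p pics; cat > h.py <<'E'
import numpy as np, cv2
from workcell import r, vision
def cam(n):
    o=r.observe(); d=vision.get_image(n)
    if n=="wrist":
        T=np.eye(4);T[:3,:3]=o["tool_rot"];T[:3,3]=o["ee_pos"];M=T@np.array(d["T_tool_cam"]);d["R"]=M[:3,:3];d["c"]=M[:3,3]
    else:
        R=cv2.Rodrigues(np.array(d["rvec"],float))[0];d["R"]=R.T;d["c"]=-R.T@np.array(d["tvec"],float).ravel()
    return d
def ray(d,p):
    m=np.array(d["mtx"]);s=np.array([(p[0]-m[0,2])/m[0,0],(p[1]-m[1,2])/m[1,1]])
    u=s.copy()
    for _ in range(30): u=s/(1+d["k1"]*(u@u))
    return d["R"]@np.array([u[0],u[1],1])
def onz(d,p,z):
    v=ray(d,p);return d["c"]+v*(z-d["c"][2])/v[2]
def proj(d,P):
    q=d["R"].T@(np.array(P)-d["c"]);u=q[:2]/q[2];u=u*(1+d["k1"]*(u@u));m=np.array(d["mtx"]);return np.array([m[0,0]*u[0]+m[0,2],m[1,1]*u[1]+m[1,2]])
def save(d,n,crop=None,s=1):
    i=d["image"][:,:,::-1]
    if crop: i=i[crop[1]:crop[3],crop[0]:crop[2]]
    cv2.imwrite("pics/"+n,cv2.resize(i,None,fx=s,fy=s,interpolation=cv2.INTER_CUBIC))
E
python3 - <<'E'
from h import *
import pickle
o=r.observe();print(o,r.tips_ahead)
for n in("scene","top","wrist"):
    d=cam(n);save(d,n+"0.png",s=1.4);pickle.dump(d,open(n+"0.pkl","wb"));print(n,d["c"],d["R"][:,2],d["k1"])
E
```

```text
{'t': 0.0, 'qpos': array([ 1.03517942e+00,  2.59352759e-01,  1.53608915e+00, -1.69559535e-05,
        1.34799860e+00, -2.02784990e-01]), 'joint_velocities': array([-0.00100997, -0.00144855,  0.00124556,  0.00133487, -0.00076023,
       -0.00112567]), 'effort': array([ 1.17124186e-03, -4.46025968e+01, -2.90576935e+01, -3.43331021e-04,
        1.16720909e-02,  1.46850647e-05]), 'ee_pos': array([0.17937623, 0.51932566, 0.20956704]), 'tool_rot': array([[ 3.26716437e-01,  9.45121954e-01, -9.28870353e-04],
       [ 9.45120670e-01, -3.26717563e-01, -1.59750759e-03],
       [-1.81331776e-03, -3.55962582e-04, -9.99998293e-01]]), 'force': array([ 0.29623712, -0.45958746,  0.00453696]), 'wrist_torque': array([0.04884072, 0.05189634, 0.00502075]), 'width': 0.08513290529314911} 0.014
scene [ 0.96394855 -0.71249808  0.82933405] [-0.40506216  0.59882483 -0.69089324] -0.059298502012909794
top [ 0.39796214 -0.0851142   0.86337362] [ 0.13687877  0.02570613 -0.99025421] -0.06714184994172456
wrist [0.10955132 0.5437931  0.37321122] [ 0.27481476 -0.09730326 -0.95656099] 0.012276374807068747
```

View pics/scene0.png

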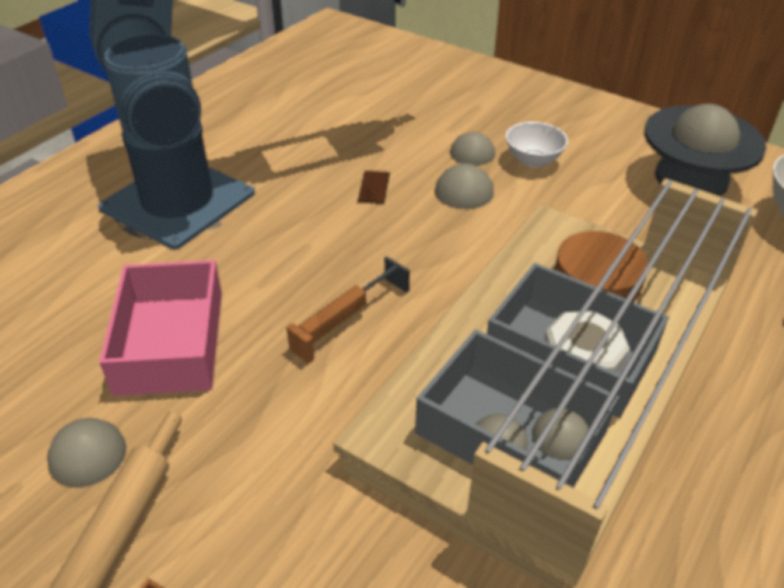

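View pics/top0.png

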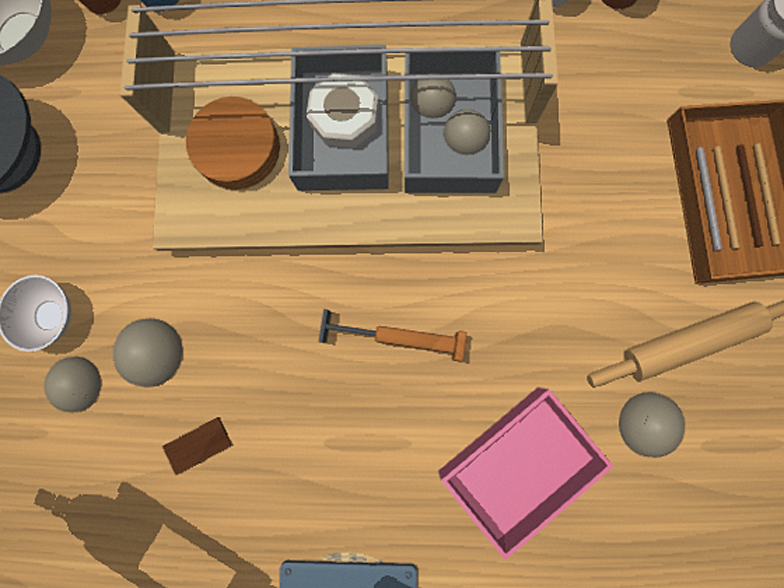

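View pics/wrist0.png

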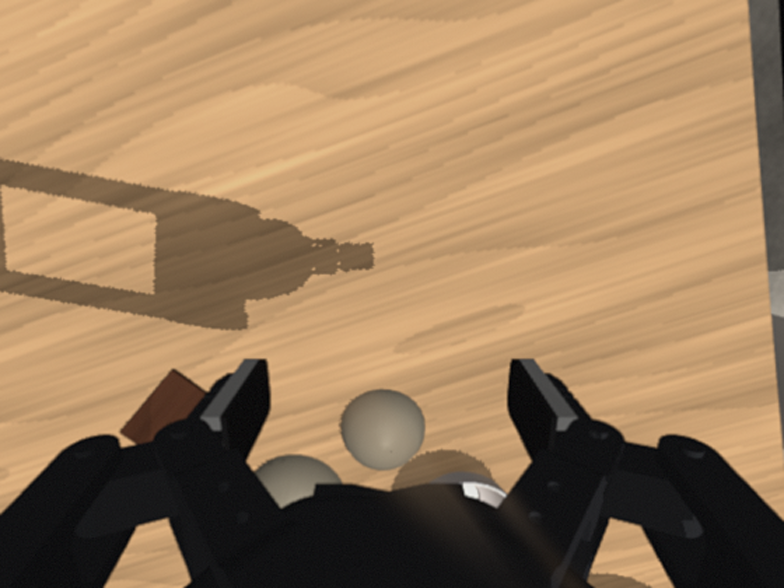

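Candidates in the top view (1.4x pixels): the mould crate is the middle-lane crate with the white octagon at (340,120). Look-alikes are the clay crate at (455,120) and the pink box at (525,470). The hook is at (420,340); the brown block at (197,446), the tool tray and the rolling pin aren't part of the job. I'll check the choice in close crops.

```bash
python3 - <<'E'
from h import *
import pickle
d=pickle.load(open("top0.pkl","rb"));save(d,"c1.png",(210,205,350,275),5.5);save(d,"c2.png",(190,20,400,190),3.8)
E
```

```text
(no output)
```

View pics/c1.png

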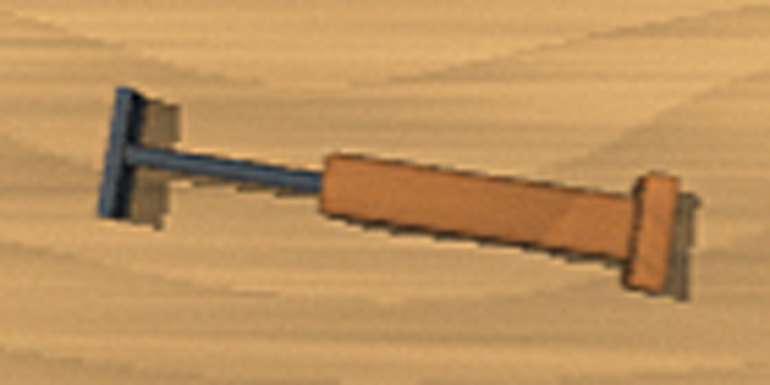

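View pics/c2.png

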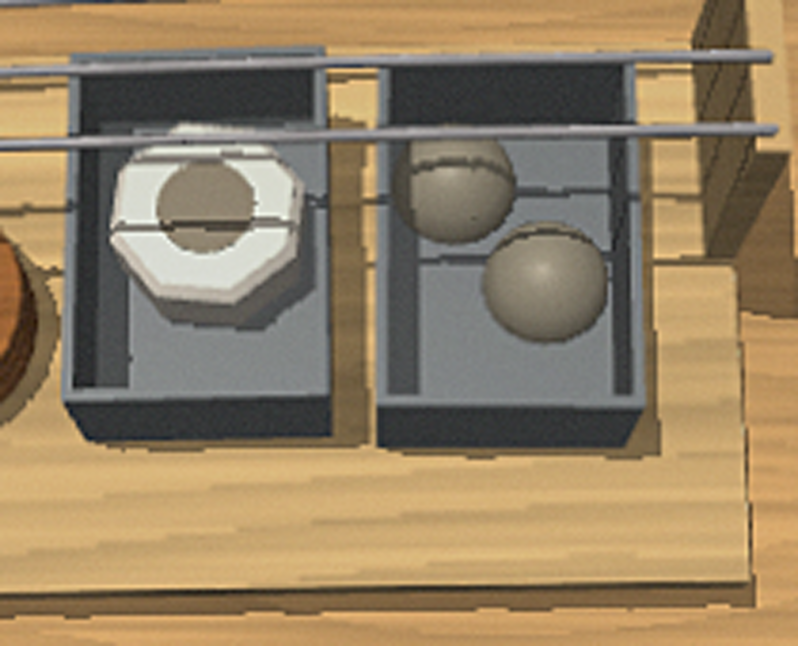

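The crops confirm both. The hook's blade top edge runs (125,88)-(100,215) and its grip runs from (322,185) to (632,225). The mould crate's front top rim runs (65,403)-(330,397) and its front foot (88,440)-(331,436).

```bash
python3 - <<'E'
from h import *
import pickle
d=pickle.load(open("top0.pkl","rb"))
a=lambda x,y:(210-.5+(x+.5)/5.5,205-.5+(y+.5)/5.5)
b=lambda x,y:(190-.5+(x+.5)/3.8,20-.5+(y+.5)/3.8)
def P(n,p,z): v=onz(d,p,z);print(n,v.round(4));return v
g1=P("grip+",a(322,185),.05);g2=P("grip-",a(636,226),.05);print(np.linalg.norm(g1-g2))
P("pom",a(657,175),.05);P("pom",a(645,290),.05)
bl=[P("bl",a(123,90),.046),P("bl",a(104,215),.046)];print(np.linalg.norm(bl[0]-bl[1]))
for n,p,z in [("fl",(65,403),.12),("fr",(331,397),.12),("footl",(88,440),.05),("footr",(331,437),.05),("bl",(70,55),.12),("br",(325,50),.12),
 ("o fl",(378,408),.12),("o fr",(643,408),.12),("o footl",(378,445),.05),("edge r",(748,582),.05),("edge0",(0,594),.05),("moct front l",(172,293),.098),("moct front r",(235,303),.098),("bar y",(0,145),.175),("bar y",(770,131),.175)]: P(n,b(*p),z)
P("edge l",(154/1.4,248/1.4),.05)
# hsv mask of grip
i=d["image"][205:275,210:350];h=cv2.cvtColor(i,cv2.COLOR_RGB2HSV)
m=((h[...,0]<14)&(h[...,1]>140)).astype(np.uint8);c=max(cv2.findContours(m,0,2)[0],key=cv2.contourArea);print(cv2.minAreaRect(c))
s=pickle.load(open("scene0.pkl","rb"))
for n,q in [("blade top",[*bl[0][:2],.046])]: print(n,proj(s,q)*1.4)
print(proj(s,g2)*1.4,proj(s,g1)*1.4)
E
```

```text
grip+ [ 0.4438 -0.04    0.05  ]
grip- [ 0.4297 -0.1579  0.05  ]
0.11874913970521843
pom [ 0.4488 -0.1658  0.05  ]
pom [ 0.4059 -0.1612  0.05  ]
bl [0.4794 0.0369 0.046 ]
bl [0.4318 0.0428 0.046 ]
0.04800919548819889
fl [0.6615 0.082  0.12  ]
fr [ 0.6648 -0.0572  0.12  ]
footl [0.6643 0.0835 0.05  ]
footr [ 0.6662 -0.0548  0.05  ]
bl [0.8611 0.0884 0.12  ]
br [ 0.8627 -0.0512  0.12  ]
o fl [ 0.6589 -0.0816  0.12  ]
o fr [ 0.6598 -0.2188  0.12  ]
o footl [ 0.6617 -0.0815  0.05  ]
edge r [ 0.5842 -0.2879  0.05  ]
edge0 [0.5745 0.13   0.05  ]
moct front l [0.7318 0.031  0.098 ]
moct front r [ 0.7259 -0.0035  0.098 ]
bar y [0.7776 0.1087 0.175 ]
bar y [ 0.7852 -0.2755  0.175 ]
edge l [0.5713 0.3051 0.05  ]
((89.86746215820312, 39.921897888183594), (64.26114654541016, 20.227813720703125), 3.9451863765716553)
blade top [406.41768356 270.19341909]
[301.32557959 328.73056473] [358.51664659 286.77298956]
```

>>> move_arm:
  steps:
    - [[0,0,0.1367,0,0,0,1],[0,0,0.1367,0,0,0,1],[0,0,0.1367,0,0,0,1],[0,0,0.1367,0,0,0,1],[0,0,0.1367,0,0,0,1],[0,0,0.1367,0,0,0,1],[0,0,0.1367,0,0,0,1],[0,0,0.1367,0,0,0,1],[0,0,0.1367,0,0,0,1],[0,0,0.1367,0,0,0,1]]

```text
t: 1.15
ee_pos: [0.1795, 0.5196, 0.21]
tool_rot: [[0.991, -0.134, -0.0], [-0.134, -0.991, -0.001], [-0.0, 0.001, -1.0]]
force: [0.3, -0.1, 0.4]
width: 0.085
```

>>> move_arm:
  steps:
    - [[0,0,0,0.018,0.031,0,1],[0,0,0,0.018,0.031,0,1],[0,0,0,0.018,0.031,0,1],[0,0,0,0.018,0.031,0,1],[0,0,0,0.018,0.031,0,1],[0,0,0,0.018,0.031,0,1],[0,0,0,0.018,0.031,0,1],[0,0,0,0.018,0.031,0,1],[0,0,0,0.018,0.031,0,1],[0,0,0,0.018,0.031,0,1]]

```text
t: 2.15
ee_pos: [0.3184, 0.1879, 0.2104]
tool_rot: [[0.992, -0.128, 0.0], [-0.128, -0.992, 0.0], [0.0, -0.0, -1.0]]
force: [0.9, -0.4, 0.2]
width: 0.0854
```

>>> move_arm:
  steps:
    - [[0,0,0,0.018,0.031,0.006,1],[0,0,0,0.018,0.031,0.006,1],[0,0,0,0.018,0.031,0.006,1],[0,0,0,0.018,0.031,0.006,1],[0,0,0,0.018,0.031,0.006,1],[0,0,0,0.018,0.031,0.006,1],[0,0,0,0.018,0.031,0.006,1],[0,0,0,0.018,0.031,0.006,1],[0,0,0,0,0,0,1]]

```text
t: 3.05
ee_pos: [0.4304, -0.0788, 0.1616]
tool_rot: [[0.991, -0.132, -0.0], [-0.132, -0.991, -0.001], [-0.0, 0.001, -1.0]]
force: [-0.1, 0.7, 0.2]
width: 0.0855
```

```bash
cat > go.py <<'E'
from h import *
def togo(p,yaw):
    o=r.observe();R=o["tool_rot"];d=R.T@(np.array(p)-o["ee_pos"])
    c,s=np.cos(yaw),np.sin(yaw);W=np.array([[c,s,0],[s,-c,0],[0,0,-1]])
    print("t",round(o["t"],2),"pos",o["ee_pos"].round(4),"yaw",np.degrees(np.arctan2(R[1,0],R[0,0])).round(2),"F",np.round(o["force"],1),"w",round(o["width"],4))
    print("shift",d.round(4),"turn",cv2.Rodrigues(R.T@W)[0].ravel().round(4))
E
python3 - <<'E'
from go import *
togo([.4368,-.099,.030],np.radians(-7.4));d=cam("wrist");save(d,"w1.png",s=1.4)
for P in [(.4368,-.099,.05),(.4438,-.04,.05),(.4297,-.1579,.05),(.4556,.0399,.046)]: print(proj(d,P)*1.4)
E
```

```text
t 3.05 pos [ 0.4304 -0.0788  0.1616] yaw -7.6 F [-0.1  0.7  0.2] w 0.0855
shift [0.009  0.019  0.1317] turn [ 0.0011  0.     -0.0035]
[400.3975241 300.1772485]
[399.83468412 216.61605105]
[400.76035513 374.22203554]
[402.49880676  84.98569004]
```

View pics/w1.png

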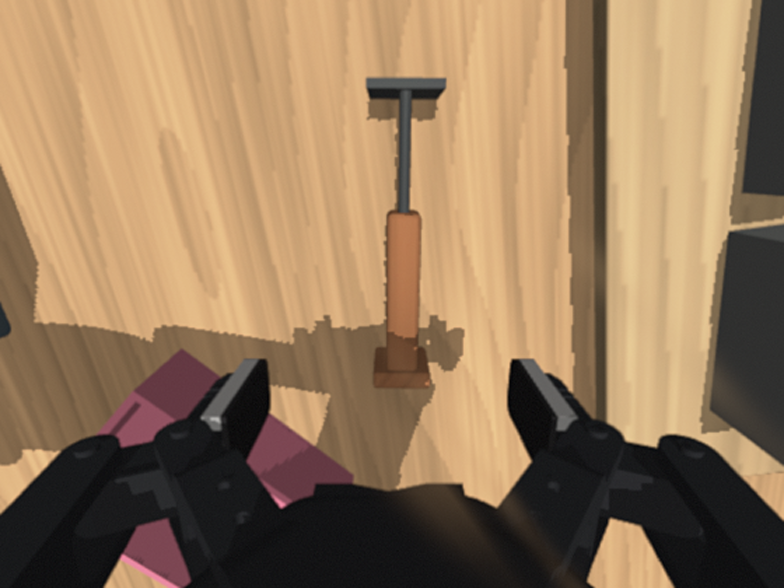

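The wrist view shows the hook's grip from (403,212) to (402,365) and its blade at (406,84). That's within 5 px of my projections, so I'll descend and grasp.

>>> move_arm:
  steps:
    - [[0,0,-0.003,0.01,0.019,0.0,1],[0,0,0,0,0,0.022,1],[0,0,0,0,0,0.022,1],[0,0,0,0,0,0.022,1],[0,0,0,0,0,0.022,1],[0,0,0,0,0,0.022,1],[0,0,0,0,0,0.021,1],[0,0,0,0,0,0,1],[0,0,0,0,0,0,1]]

```text
t: 4.0
ee_pos: [0.4363, -0.0944, 0.0317]
tool_rot: [[0.992, -0.125, -0.001], [-0.125, -0.992, 0.001], [-0.001, -0.0, -1.0]]
force: [0.5, -0.4, -0.3]
width: 0.0855
```

>>> move_arm:
  steps:
    - [[0,0,0,0,0,0,0],[0,0,0,0,0,0,0],[0,0,0,0,0,0,0],[0,0,0,0,0,0,0],[0,0,0,0,0,0,0],[0,0,0,0,0,0,0],[0,0,0,0,0,0,0],[0,0,0,0,0,0,0]]
  newtons: 70

```text
t: 4.8
ee_pos: [0.4366, -0.0954, 0.0314]
tool_rot: [[0.992, -0.126, -0.0], [-0.126, -0.992, 0.0], [-0.0, -0.0, -1.0]]
force: [0.3, -0.2, -0.1]
width: 0.0
```

```bash
python3 - <<'E'
from go import *
togo([.4368,-.099,.030],np.radians(-7.4));d=cam("wrist");save(d,"w2.png",s=1.4)
E
```

```text
t 4.8 pos [ 0.4366 -0.0954  0.0314] yaw -7.23 F [ 0.3 -0.2 -0.1] w 0.0
shift [0.0007 0.0036 0.0014] turn [-0.      0.0002  0.003 ]
```

View pics/w2.png

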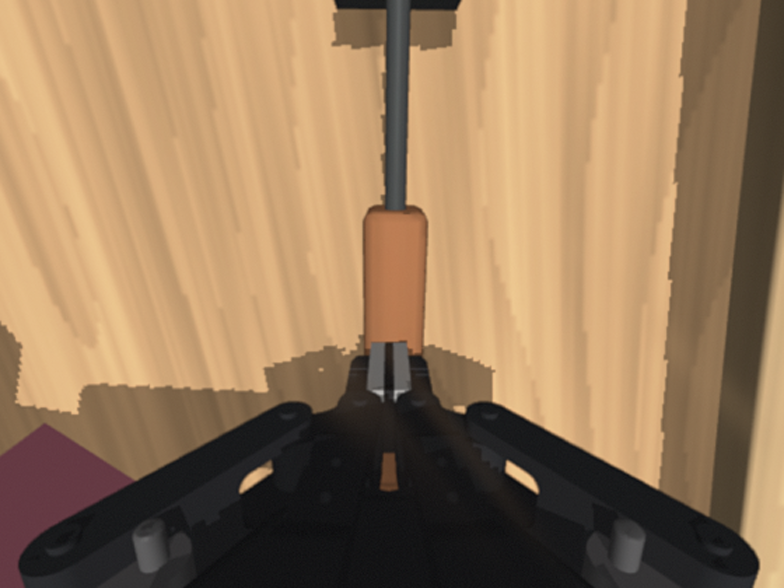

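The fingers closed to zero width although the bar is under them. I'll work out where the tips really are before doing anything else.

```bash
python3 - <<'E'
from go import *
d=cam("wrist");o=r.observe();R=o["tool_rot"];p=o["ee_pos"]
for k in (.014,0,-.02,-.04): print(k,proj(d,p+R@np.array([0,0,k]))*1.4)
print(d["T_tool_cam"])
for x in(-.012,.012):print(proj(d,p+R@np.array([x,-.05,.0314-.05]))*1.4)
d=cam("scene");save(d,"s2.png",(150,130,350,290),4);d=cam("top");save(d,"t2.png",(180,150,380,310),4)
E
```

```text
0.014 [387.85958379 328.33937681]
0 [387.8494467  340.69150762]
-0.02 [387.83197344 361.95724573]
-0.04 [387.80966125 389.06542176]
[[ 9.99999534e-01 -7.95850558e-04  5.46541239e-04  1.47378138e-04]
 [ 6.01885695e-04  9.56537773e-01  2.91607831e-01 -7.41580237e-02]
 [-7.54863595e-04 -2.91607366e-01  9.56537806e-01 -1.63541190e-01]
 [ 0.00000000e+00  0.00000000e+00  0.00000000e+00  1.00000000e+00]]
[354.30362931 234.48433242]
[421.0929571  234.43479979]
```

View pics/s2.png

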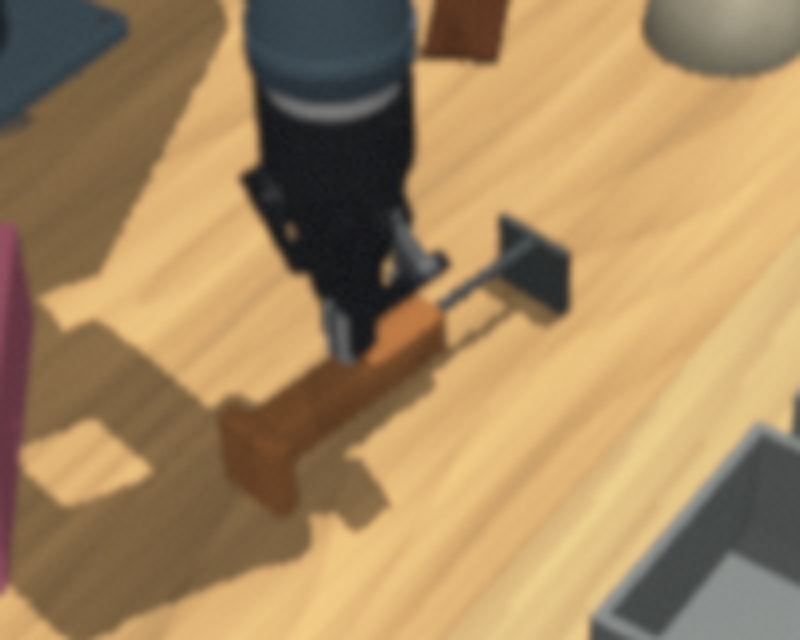

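View pics/t2.png

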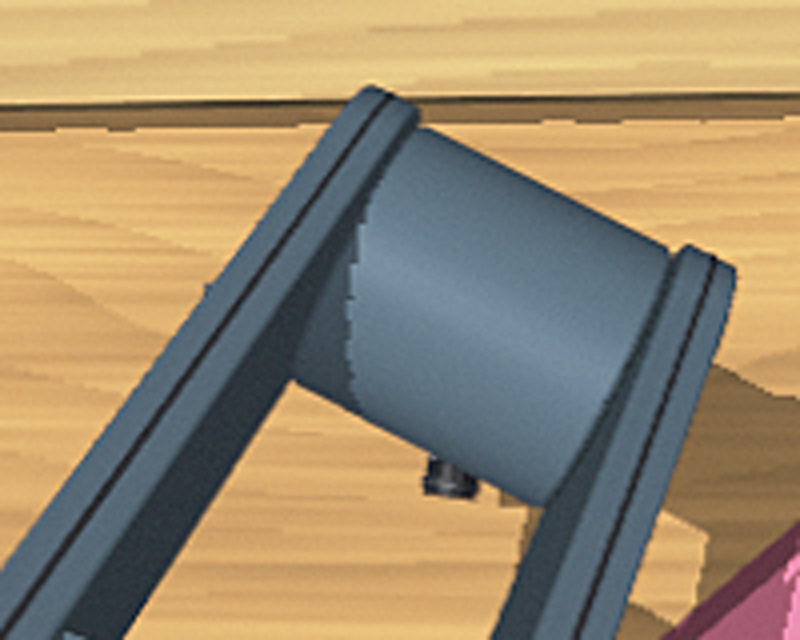

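```bash
python3 - <<'E'
from go import *
d=cam("scene");o=r.observe();R=o["tool_rot"];p=o["ee_pos"];print(p,o["width"],d["mtx"])
a=lambda q:(np.array(q)-[150,130])*4
for k in (.014,0,-.01,-.02,-.03,-.04): print(k,a(proj(d,p+R@np.array([0,0,k]))))
for P in [(.4438,-.04,.05),(.4297,-.1579,.05),(.4556,.0399,.046)]: print(a(proj(d,P)))
w=cam("wrist");print(w["mtx"])
for k in(.014,0,-.01,-.02,-.03): print(k,proj(w,p+R@np.array([.0425,-.011,k]))*1.4,proj(w,p+R@np.array([0,-.011,k]))*1.4)
E
```

```text
[ 0.43662691 -0.09535613  0.03137538] -0.0002605279831358202 [[545.45366484   0.         281.52326083]
 [  0.         545.45366484 215.92455543]
 [  0.           0.           1.        ]]
0.014 [351.97188511 398.31188805]
0 [350.71343693 379.32318884]
-0.01 [349.80229613 365.5598589 ]
-0.02 [348.88076565 351.626608  ]
-0.03 [347.94868163 337.52047696]
-0.04 [347.00587725 323.23844306]
[424.24154294 299.37863969]
[260.91371663 419.29928281]
[528.28875153 232.54288885]
[[289.51920656   0.         277.3478862 ]
 [  0.         289.51920656 205.52134772]
 [  0.           0.           1.        ]]
0.014 [479.32220694 306.27229675] [387.76297975 306.33595633]
0 [486.33151751 317.16491446] [387.74731933 317.22614971]
-0.01 [492.03678883 326.02876598] [387.73457153 326.08639494]
-0.02 [498.44680724 335.98511461] [387.72024834 336.03677699]
-0.03 [505.70123016 347.24995758] [387.70403773 347.29220945]
```

Both views agree. Shut, the real tips sit about 18 mm *behind* the reported TCP, not 14 mm ahead, so they closed just above the bar's top (z≈0.05). I'll back off, open, and go about 30 mm deeper while watching the force.

>>> move_arm:
  steps:
    - [[0,0,0,0,0,-0.03,0],[0,0,0,0,0,0,1],[0,0,0,0,0.0036,0,1],[0,0,0,0,0,0,1],[0,0,0,0,0,0,1],[0,0,0,0,0,0,1],[0,0,0,0,0,0,1]]

```text
t: 5.8
ee_pos: [0.4359, -0.0988, 0.061]
tool_rot: [[0.992, -0.126, -0.001], [-0.126, -0.992, 0.0], [-0.001, -0.0, -1.0]]
force: [-0.0, 0.4, -0.3]
width: 0.0845
```

>>> move_arm:
  steps:
    - [[0,0,0,0,0,0.015,1],[0,0,0,0,0,0.015,1],[0,0,0,0,0,0.01,1],[0,0,0,0,0,0.01,1],[0,0,0,0,0,0,1],[0,0,0,0,0,0,1]]

```text
t: 6.4
ee_pos: [0.4362, -0.0989, 0.0113]
tool_rot: [[0.992, -0.126, -0.0], [-0.126, -0.992, 0.0], [-0.0, -0.0, -1.0]]
force: [-0.1, 0.3, 0.1]
width: 0.0854
```

```bash
python3 - <<'E'
from go import *
togo([.4368,-.099,.002],np.radians(-7.4));d=cam("wrist");save(d,"w3.png",s=1.4);d=cam("scene");save(d,"s3.png",(150,130,350,290),4)
E
```

```text
t 6.4 pos [ 0.4362 -0.0989  0.0113] yaw -7.22 F [-0.1  0.3  0.1] w 0.0854
shift [0.0006 0.     0.0093] turn [-0.0001  0.0004  0.0032]
```

View pics/w3.png

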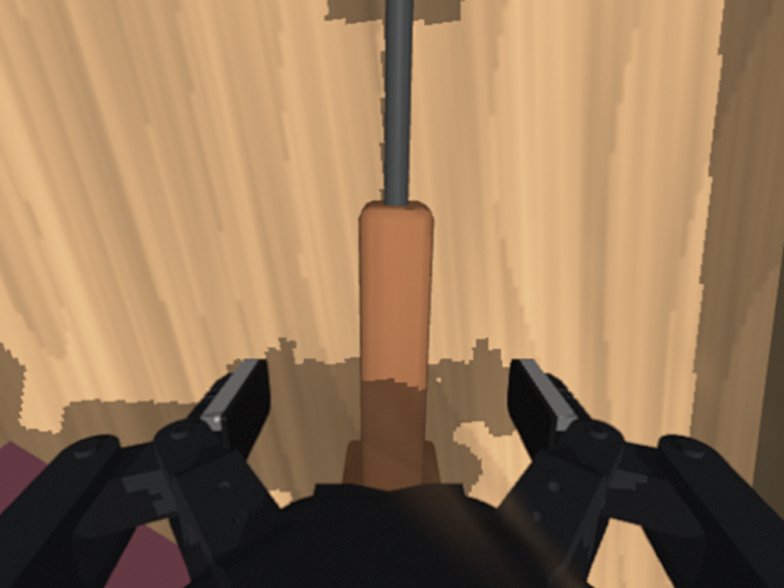

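View pics/s3.png

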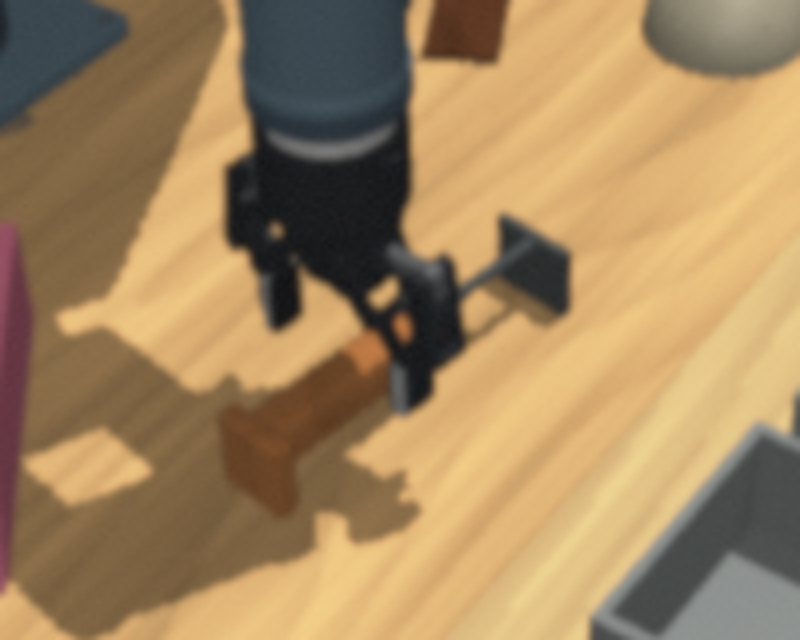

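The jaws now straddle the bar, but the pad tips are still at z≈0.04. I'll go 11 mm lower and close.

>>> move_arm:
  steps:
    - [[0,0,-0.003,0.001,0,0.006,1],[0,0,0,0,0,0.005,1],[0,0,0,0,0,0,1],[0,0,0,0,0,0,0],[0,0,0,0,0,0,0],[0,0,0,0,0,0,0],[0,0,0,0,0,0,0],[0,0,0,0,0,0,0],[0,0,0,0,0,0,0],[0,0,0,0,0,0,0]]
  newtons: 80

```text
t: 7.5
ee_pos: [0.4376, -0.0992, 0.0008]
tool_rot: [[0.992, -0.123, 0.001], [-0.123, -0.992, -0.0], [0.001, 0.0, -1.0]]
force: [-0.7, 1.2, 6.3]
width: 0.0228
```

```bash
python3 - <<'E'
from go import *
togo([.4368,-.099,.002],np.radians(-7.4));d=cam("wrist");save(d,"w4.png",s=1.4)
E
```

```text
t 7.5 pos [ 0.4376 -0.0992  0.0008] yaw -7.05 F [-0.7  1.2  6.3] w 0.0228
shift [-0.0008 -0.0001 -0.0012] turn [ 0.0003 -0.0008  0.0062]
```

View pics/w4.png

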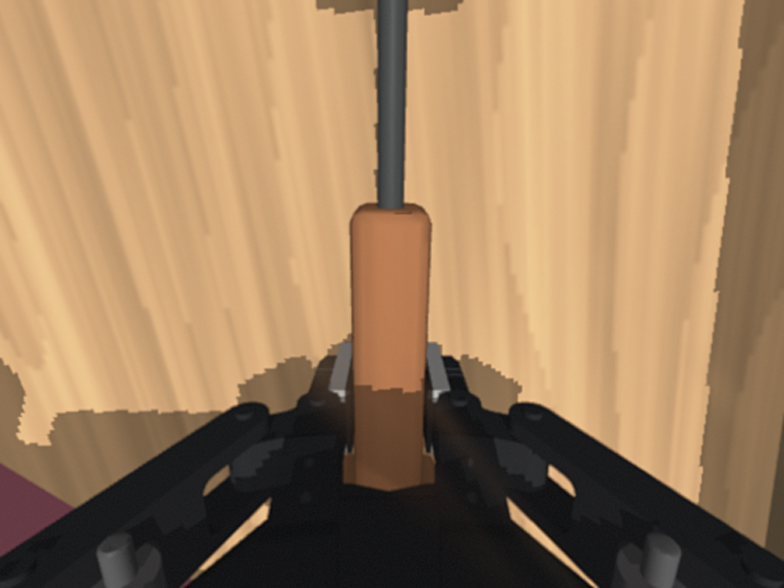

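The width is 22.8 mm on the 24 mm bar, with the bar centred between the pads, so the hook is held. Next I'll lift it and turn it to face the shelf.

>>> move_arm:
  steps:
    - [[0,0,0,0,0,-0.02,0],[0,0,0,0,0,-0.04,0],[0,0,0,0,0,-0.04,0],[0,0,0,0,0,-0.04,0],[0,0,0,0,0,-0.02,0],[0,0,0,0,0,0,0]]

```text
t: 8.15
ee_pos: [0.4389, -0.0999, 0.163]
tool_rot: [[0.992, -0.123, 0.005], [-0.123, -0.992, -0.003], [0.006, 0.002, -1.0]]
force: [0.3, -0.6, -2.7]
width: 0.0227
```

>>> move_arm:
  steps:
    - [[0,0,0.1425,0,0,0,0],[0,0,0.1425,0,0,0,0],[0,0,0.1425,0,0,0,0],[0,0,0.1425,0,0,0,0],[0,0,0.1425,0,0,0,0],[0,0,0.1425,0,0,0,0],[0,0,0.1425,0,0,0,0],[0,0,0.1425,0,0,0,0],[0,0,0.1425,0,0,0,0],[0,0,0.1425,0,0,0,0]]

```text
t: 9.15
ee_pos: [0.4358, -0.0984, 0.1581]
tool_rot: [[0.017, -1.0, -0.004], [-1.0, -0.017, 0.002], [-0.002, 0.004, -1.0]]
force: [0.9, 0.5, -2.4]
width: 0.0226
```

```bash
python3 - <<'E'
from go import *
togo([.5495,.0103,.156],np.radians(-88.7));d=cam("wrist");save(d,"w5.png",s=1.4);d=cam("scene");save(d,"s5.png",s=1.4)
print(r.observe()["qpos"].round(2))
E
```

```text
t 9.15 pos [ 0.4358 -0.0984  0.1581] yaw -89.03 F [ 0.9  0.5 -2.4] w 0.0226
shift [-0.1068 -0.1155  0.0019] turn [ 0.0038  0.0019 -0.0058]
[-0.47  0.12  1.84 -0.    1.18  1.08]
```

View pics/w5.png

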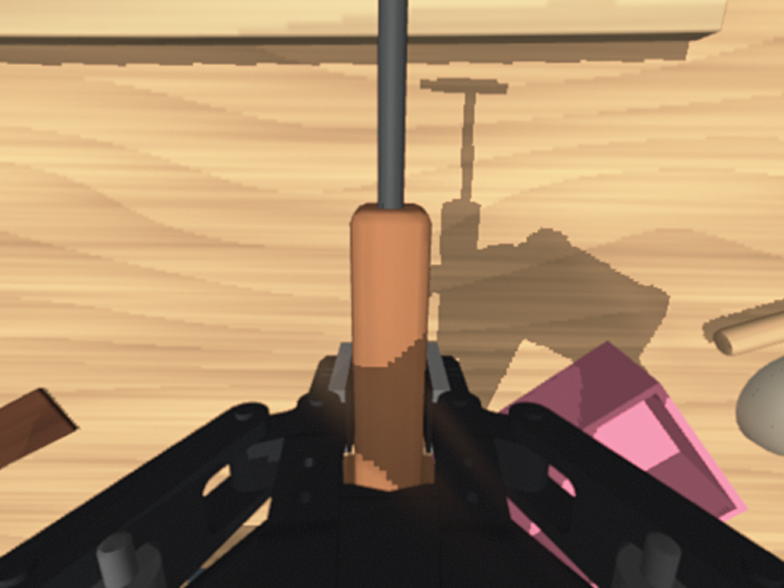

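View pics/s5.png

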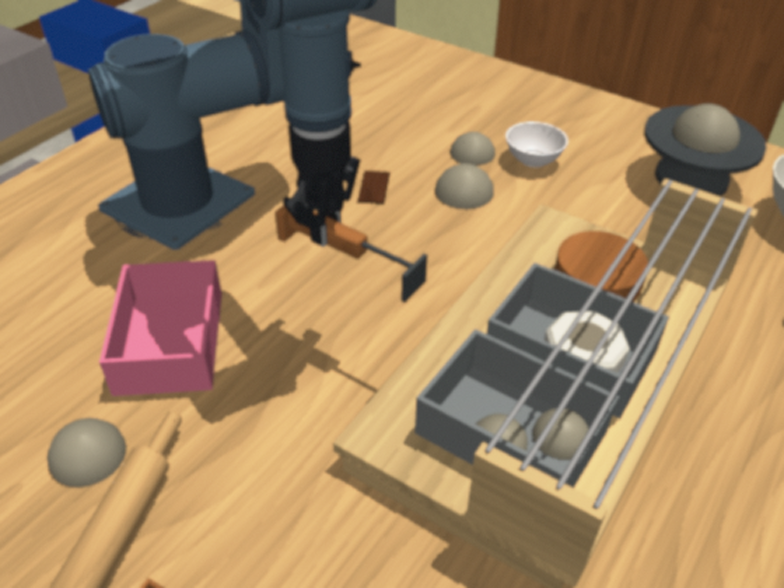

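The hook is held level and facing the shelf, with its blade at (413,277) in the scene view. I'll move it over the mould crate's front gap, still high.

>>> move_arm:
  steps:
    - [[0,0,-0.006,-0.0178,-0.0192,0,0],[0,0,0,-0.0178,-0.0192,0,0],[0,0,0,-0.0178,-0.0192,0,0],[0,0,0,-0.0178,-0.0192,0,0],[0,0,0,-0.0178,-0.0192,0,0],[0,0,0,-0.0178,-0.0192,0,0],[0,0,0,0,0,0,0],[0,0,0,0,0,0,0]]

```text
t: 10.05
ee_pos: [0.5485, 0.0113, 0.1588]
tool_rot: [[0.033, -0.999, -0.003], [-0.999, -0.033, 0.0], [-0.0, 0.003, -1.0]]
force: [0.1, -0.7, -2.3]
width: 0.0229
```

```bash
python3 - <<'E'
from go import *
togo([.5495,.0103,.095],np.radians(-88.7));d=cam("top");save(d,"t6.png",(190,20,400,190),3.8);d=cam("scene");save(d,"s6.png",(250,150,510,350),3)
E
```

```text
t 10.05 pos [0.5485 0.0113 0.1588] yaw -88.12 F [ 0.1 -0.7 -2.3] w 0.0229
shift [ 0.001  -0.0012  0.0638] turn [0.0031 0.0003 0.0101]
```

View pics/t6.png

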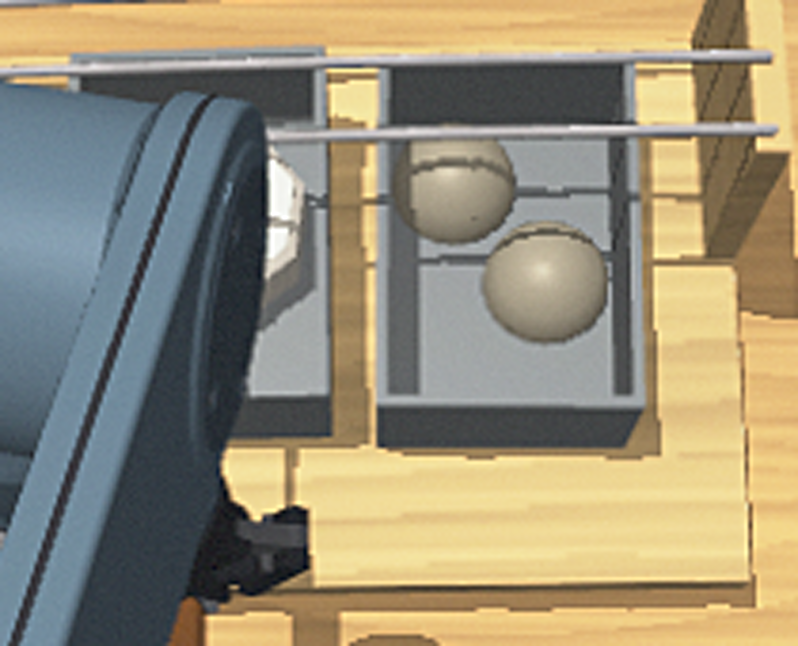

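View pics/s6.png

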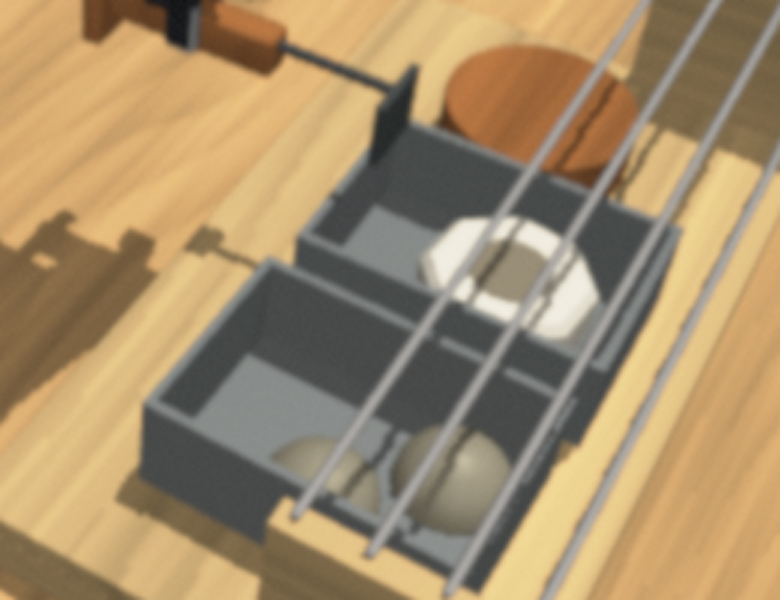

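```bash
python3 - <<'E'
from go import *
d=cam("scene");o=r.observe();R=o["tool_rot"];p=o["ee_pos"]
a=lambda q:((np.array(q)-[250,150])*3).round(0)
# hook frame: x=-tool y, y=-tool x? , grip at tool z -.034
for s in(-.025,.025):
  for k in(-.011,.035): 
    P=p+R@np.array([s,-.14,-.034+k]);print(P.round(4),a(proj(d,P)))
P=p+R@np.array([0,-.06,-.034-.015]);print(P,a(proj(d,P)))
for n,P in [("rimfl",(.6615,.082,.12)),("fr",(.6648,-.0572,.12))]: print(n,a(proj(d,P)))
E
```

```text
[0.6877 0.0395 0.2046] [412.  61.]
[0.6876 0.0395 0.1586] [402. 118.]
[ 0.6892 -0.0105  0.2046] [377. 105.]
[ 0.6891 -0.0105  0.1586] [367. 163.]
[0.60848576 0.01217816 0.20868917] [278.  32.]
rimfl [388. 113.]
fr [289. 236.]
```

The blade corners agree with prediction to about 2 px. The blade is roughly 25 mm behind the front face and clear of both the wall and the mould, so I'll lower it.

>>> move_arm:
  steps:
    - [[0,0,0,0,0,0.016,0],[0,0,0,0,0,0.016,0],[0,0,0,0,0,0.016,0],[0,0,0,0,0,0.016,0],[0,0,0,0,0,0,0],[0,0,0,0,0,0,0]]

```text
t: 10.8
ee_pos: [0.549, 0.0104, 0.0966]
tool_rot: [[0.028, -1.0, -0.001], [-1.0, -0.028, 0.0], [-0.0, 0.001, -1.0]]
force: [-0.3, 0.6, -2.3]
width: 0.0229
```

```bash
python3 - <<'E'
from go import *
togo([.5495,.0103,.095],np.radians(-88.7));d=cam("wrist");save(d,"w7.png",s=1.4);d=cam("scene");save(d,"s7.png",(250,150,510,350),3)
E
```

```text
t 10.8 pos [0.549  0.0104 0.0966] yaw -88.37 F [-0.3  0.6 -2.3] w 0.0229
shift [ 0.0001 -0.0005  0.0016] turn [0.0005 0.     0.0057]
```

View pics/w7.png

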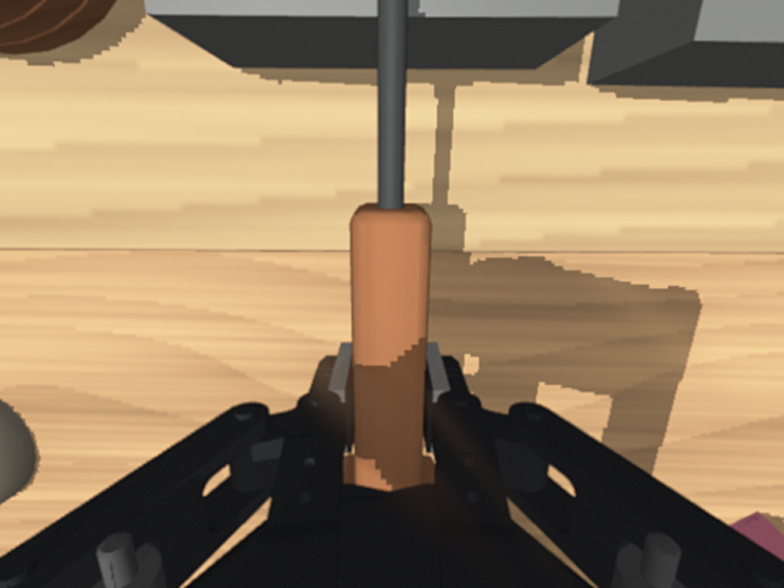

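View pics/s7.png

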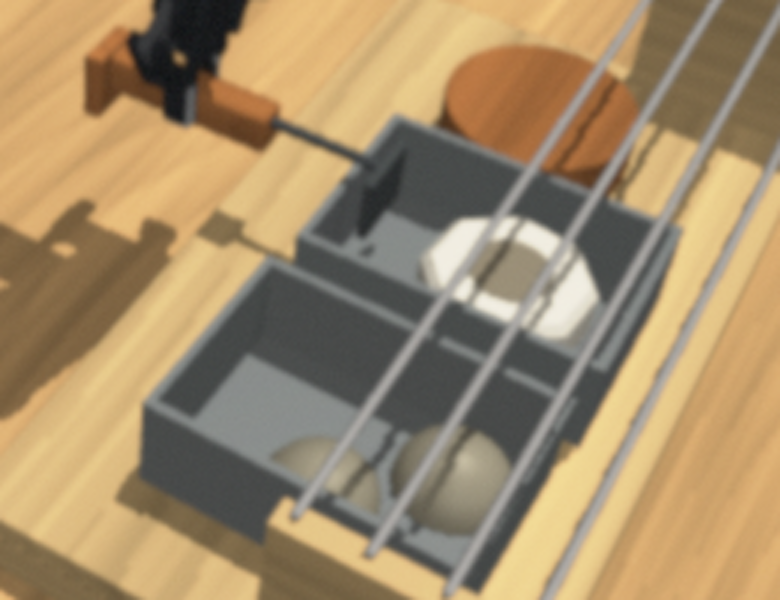

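The blade is inside the crate behind its front wall. The wrist view shows the crate foot at (235-537,68) and the shelf edge at row ~250, which gives me the drag distance directly.

```bash
cat > meas.py <<'E'
from go import *
def line(d,pts,z=.05): return [onz(d,(x/1.4,y/1.4),z) for x,y in pts]
E
python3 - <<'E'
from meas import *
d=cam("wrist")
f=line(d,[(237,68),(535,68)]);e=line(d,[(100,249),(700,251)]);t=line(d,[(155,15),(615,17)],.12)
print(f,e,t)
ex=(e[0]-e[1]);ex/=np.linalg.norm(ex)
for q in f: print("foot dist",np.cross(ex[:2],(q-e[1])[:2]))
E
```

```text
[array([0.66517138, 0.08392546, 0.05      ]), array([ 0.66909019, -0.05476802,  0.05      ])] [array([0.57740411, 0.162529  , 0.05      ]), array([ 0.58506006, -0.15291209,  0.05      ])] [array([0.66490463, 0.08354549, 0.12      ]), array([ 0.66831045, -0.05453437,  0.12      ])]
foot dist -0.0858342377731579
foot dist -0.08638670701798593<stdin>:6: DeprecationWarning: Arrays of 2-dimensional vectors are deprecated. Use arrays of 3-dimensional vectors instead. (deprecated in NumPy 2.0)
```

I need an 86 mm drag plus about 13 mm of free travel. I'll pull slowly for 80 mm, then measure.

>>> move_arm:
  steps:
    - [[0,0,0,0,0.006,0,0],[0,0,0,0,0.006,0,0],[0,0,0,0,0.006,0,0],[0,0,0,0,0.006,0,0],[0,0,0,0,0.006,0,0],[0,0,0,0,0.006,0,0],[0,0,0,0,0.006,0,0],[0,0,0,0,0.004,0,0],[0,0,0,0,0.002,0,0],[0,0,0,0,0,0,0]]

```text
t: 11.95
ee_pos: [0.501, 0.0095, 0.0965]
tool_rot: [[0.029, -1.0, -0.0], [-1.0, -0.029, -0.0], [0.0, 0.0, -1.0]]
force: [0.9, -1.8, -1.1]
width: 0.023
```

```bash
python3 - <<'E'
from go import *
togo([.4500,.008,.096],np.radians(-88.7));d=cam("wrist");save(d,"w8.png",s=1.4);d=cam("scene");save(d,"s8.png",(250,150,510,350),3)
E
```

```text
t 11.95 pos [0.501  0.0095 0.0965] yaw -88.35 F [ 0.9 -1.8 -1.1] w 0.023
shift [0.     0.051  0.0005] turn [ 0.0003 -0.      0.006 ]
```

View pics/w8.png

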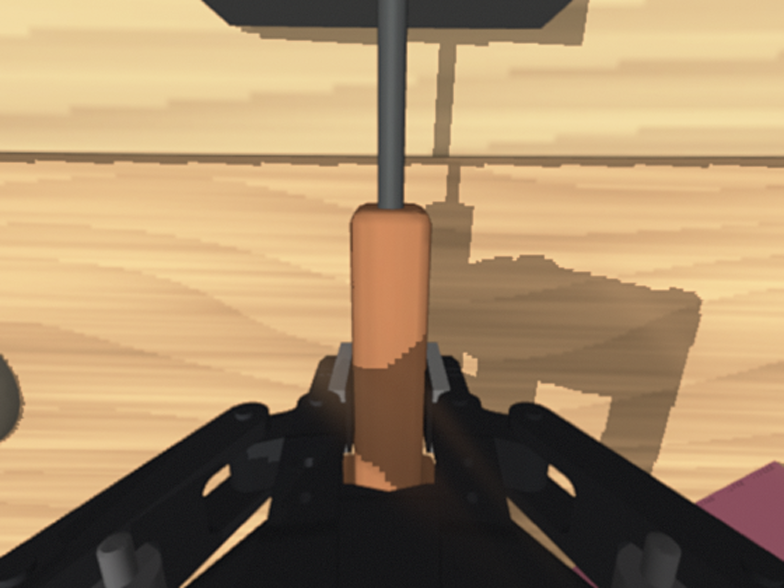

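View pics/s8.png

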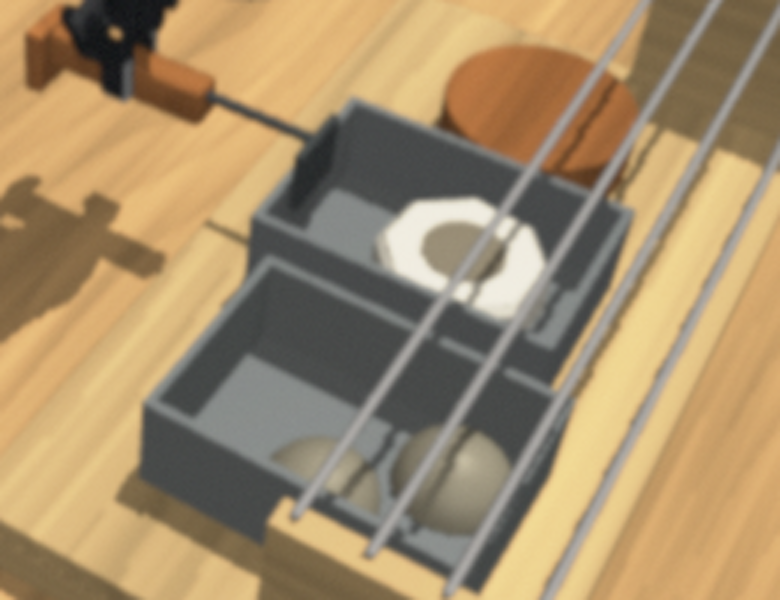

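The crate is following the blade, still square, and the clay crate hasn't moved. I'll measure what's left.

```bash
python3 - <<'E' 2>/dev/null
from meas import *
d=cam("wrist")
f=line(d,[(232,26),(546,27)]);e=line(d,[(100,154),(700,158)])
ex=(e[0]-e[1]);ex/=np.linalg.norm(ex)
for q in f: print("foot dist",np.cross(ex[:2],(q-e[1])[:2]),q)
print(e)
E
```

```text
foot dist -0.05518498480678661 [0.63256415 0.08338523 0.05      ]
foot dist -0.05573907883315122 [ 0.63617755 -0.05778988  0.05      ]
[array([0.57587288, 0.15229974, 0.05      ]), array([ 0.58222779, -0.14096723,  0.05      ])]
```

About 55 mm left. I'll pull 54 mm.

>>> move_arm:
  steps:
    - [[0,0,0,0,0.004,0,0],[0,0,0,0,0.006,0,0],[0,0,0,0,0.006,0,0],[0,0,0,0,0.006,0,0],[0,0,0,0,0.006,0,0],[0,0,0,0,0.006,0,0],[0,0,0,0,0.006,0,0],[0,0,0,0,0.006,0,0],[0,0,0,0,0.006,0,0],[0,0,0,0,0.002,0,0]]

```text
t: 13.1
ee_pos: [0.4466, 0.0081, 0.0964]
tool_rot: [[0.029, -1.0, -0.0], [-1.0, -0.029, 0.0], [-0.0, 0.0, -1.0]]
force: [3.4, 1.2, -2.3]
width: 0.0231
```

>>> move_arm:
  steps:
    - [[0,0,0,0,0,0,0],[0,0,0,0,0,0,0]]

```text
t: 13.3
ee_pos: [0.4468, 0.008, 0.0963]
tool_rot: [[0.029, -1.0, -0.001], [-1.0, -0.029, 0.0], [-0.0, 0.001, -1.0]]
force: [-0.3, -0.3, -1.4]
width: 0.0226
```

```bash
python3 - <<'E'
from go import *
togo([.4470,.008,.096],np.radians(-88.7));d=cam("wrist");save(d,"w9.png",s=1.4);d=cam("scene");save(d,"s9.png",(210,130,470,330),3)
d=cam("top");save(d,"t9.png",(190,20,400,190),3.8)
E
```

```text
t 13.3 pos [0.4468 0.008  0.0963] yaw -88.35 F [-0.3 -0.3 -1.4] w 0.0226
shift [ 0.0001 -0.0002  0.0003] turn [0.0012 0.0001 0.0062]
```

View pics/w9.png

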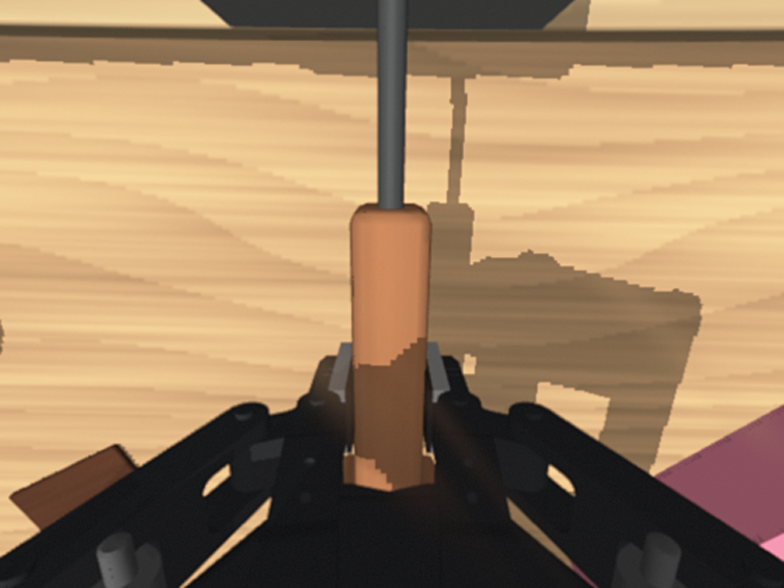

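View pics/s9.png

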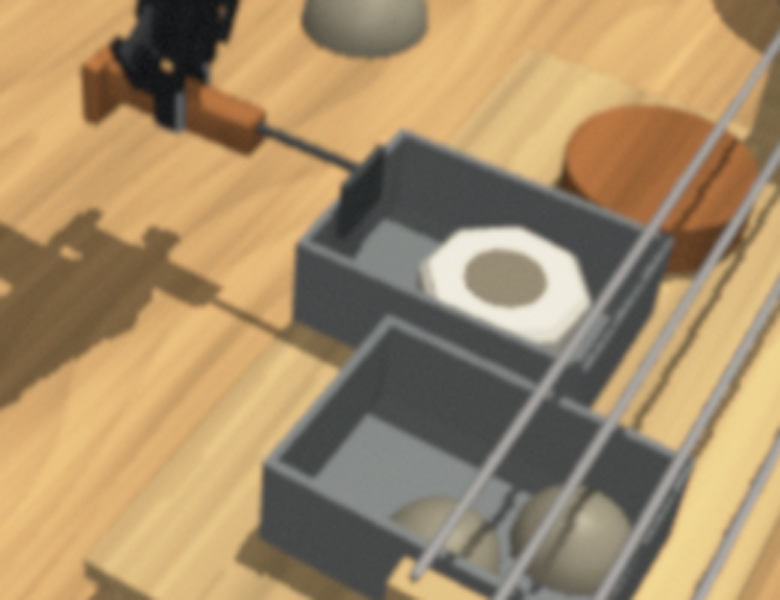

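View pics/t9.png

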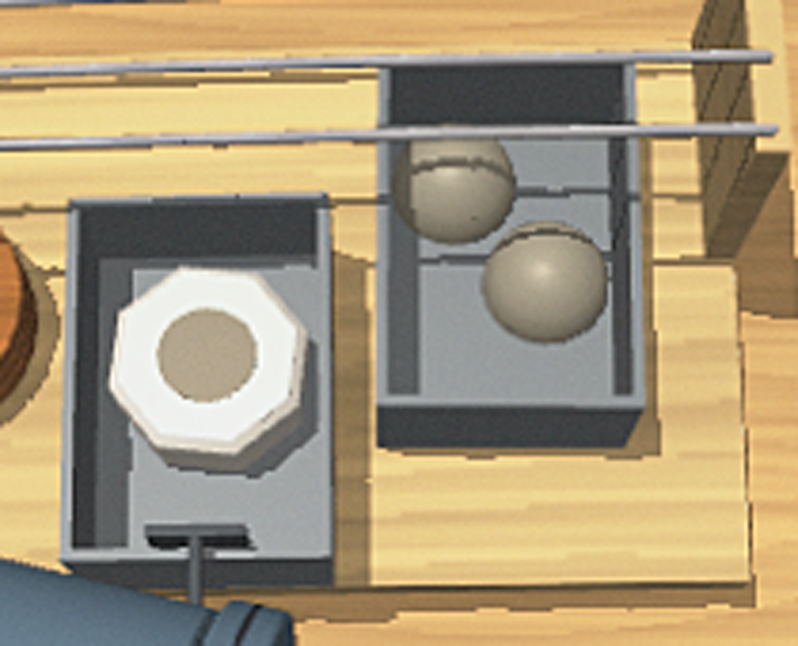

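The foot at row 26 meets the board edge at row ~28, with the crate square and the mould and clay crate in place. Next I'll ease the blade off the wall, lift, and back away.

>>> move_arm:
  steps:
    - [[0,0,0,0,-0.006,0,0],[0,0,0,0,-0.002,-0.004,0],[0,0,0,0,0,-0.02,0],[0,0,0,0,0,-0.025,0],[0,0,0,0,0,-0.025,0],[0,0,0,0,0,0,0],[0,0,0,0,0,0,0]]

```text
t: 14.15
ee_pos: [0.4558, 0.0082, 0.1705]
tool_rot: [[0.029, -1.0, 0.001], [-1.0, -0.029, -0.0], [0.0, -0.001, -1.0]]
force: [-0.3, 0.8, -2.2]
width: 0.0229
```

```bash
python3 - <<'E'
from go import *
togo([.39,.03,.0015],np.radians(-88.7));d=cam("scene");save(d,"s10.png",(210,130,470,330),3)
E
```

```text
t 14.15 pos [0.4558 0.0082 0.1705] yaw -88.35 F [-0.3  0.8 -2.2] w 0.0229
shift [-0.0238  0.0653  0.169 ] turn [-0.001  -0.0003  0.0062]
```

View pics/s10.png

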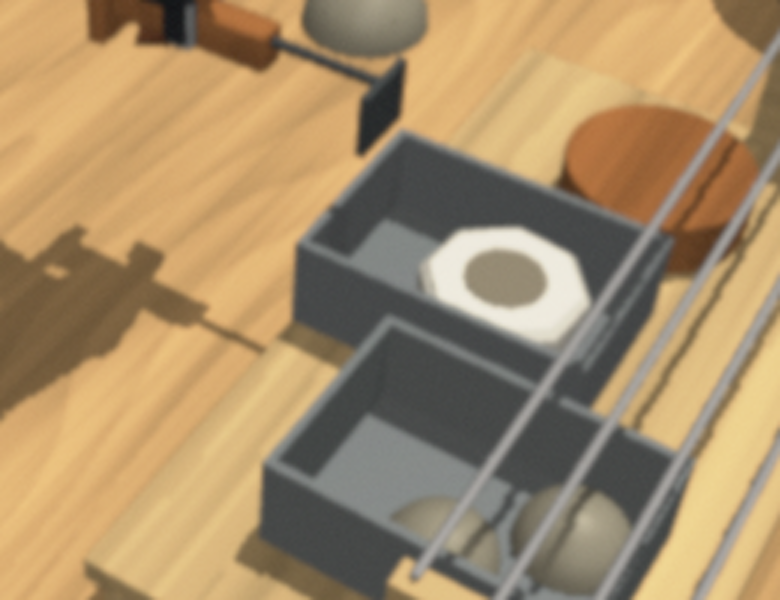

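>>> move_arm:
  steps:
    - [[0,0,0,-0.006,0.0163,0,0],[0,0,0,-0.006,0.0163,0,0],[0,0,0,-0.006,0.0163,0,0],[0,0,0,-0.006,0.0163,0,0],[0,0,0,0,0,0,0],[0,0,0,0,0,0.03,0],[0,0,0,0,0,0.04,0],[0,0,0,0,0,0.03,0],[0,0,0,0,0,0.02,0],[0,0,0,0,0,0,0]]

```text
t: 15.2
ee_pos: [0.3871, 0.0307, 0.0475]
tool_rot: [[0.029, -1.0, -0.007], [-1.0, -0.029, 0.001], [-0.002, 0.007, -1.0]]
force: [-0.6, 0.2, -2.1]
width: 0.0231
```

```bash
python3 - <<'E'
from go import *
togo([.39,.03,.0015],np.radians(-88.7));d=cam("scene");save(d,"s11.png",s=1.4);d=cam("wrist");save(d,"w11.png",s=1.4)
E
```

```text
t 15.2 pos [0.3871 0.0307 0.0475] yaw -88.36 F [-0.6  0.2 -2.1] w 0.0231
shift [ 0.0008 -0.0032  0.046 ] turn [0.007  0.0016 0.0059]
```

View pics/s11.png

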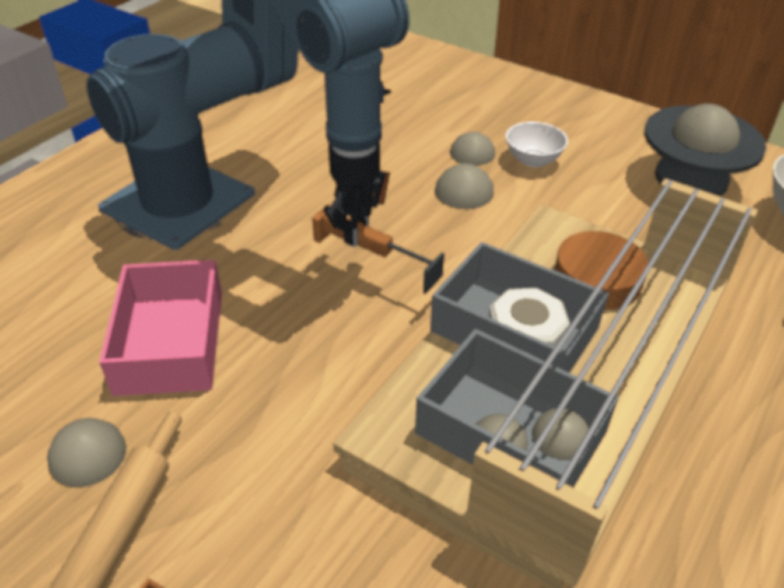

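The path down is clear, so I'll lower to just above contact.

>>> move_arm:
  steps:
    - [[0,0,0,0,0,0.015,0],[0,0,0,0,0,0.015,0],[0,0,0,0,0,0.01,0],[0,0,0,0,0,0,0],[0,0,0,0,0,0,0],[0,0,0,0,0,0,0]]

```text
t: 15.9
ee_pos: [0.3904, 0.0302, 0.0112]
tool_rot: [[0.029, -1.0, 0.002], [-1.0, -0.029, -0.0], [0.0, -0.002, -1.0]]
force: [-1.0, 0.1, -2.2]
width: 0.0227
```

>>> move_arm:
  steps:
    - [[0,0,0,0,0,0.004,0],[0,0,0,0,0,0.003,0],[0,0,0,0,0,0.002,0],[0,0,0,0,0,0,0],[0,0,0,0,0,0,0]]

```text
t: 16.4
ee_pos: [0.3895, 0.0303, 0.0013]
tool_rot: [[0.029, -1.0, -0.0], [-1.0, -0.029, 0.0], [-0.0, 0.0, -1.0]]
force: [0.1, 0.2, -2.3]
width: 0.0229
```

>>> move_arm:
  steps:
    - [[0,0,0,0,0,0.001,0],[0,0,0,0,0,0,0],[0,0,0,0,0,0,0]]

```text
t: 16.7
ee_pos: [0.3897, 0.0303, 0.0008]
tool_rot: [[0.029, -1.0, 0.0], [-1.0, -0.029, -0.0], [0.0, -0.0, -1.0]]
force: [-1.2, 0.3, 5.4]
width: 0.0227
```

The force changed from -2.3 to +5.4 N, so the hook is on the table. I'll release and lift straight up.

>>> move_arm:
  steps:
    - [[0,0,0,0,0,0,0.4],[0,0,0,0,0,0,0.7],[0,0,0,0,0,0,1],[0,0,0,0,0,0,1],[0,0,0,0,0,0,1],[0,0,0,0,0,0,1],[0,0,0,0,0,0,1],[0,0,0,0,0,0,1]]

```text
t: 17.5
ee_pos: [0.3896, 0.0303, 0.0004]
tool_rot: [[0.029, -1.0, 0.0], [-1.0, -0.029, -0.0], [0.0, -0.0, -1.0]]
force: [-0.1, -0.0, -1.1]
width: 0.085
```

>>> move_arm:
  steps:
    - [[0,0,0,0,0,-0.01,1],[0,0,0,0,0,-0.02,1],[0,0,0,0,0,-0.03,1],[0,0,0,0,0,-0.03,1],[0,0,0,0,0,-0.03,1],[0,0,0,0,0,-0.03,1],[0,0,0,0,0,0,1],[0,0,0,0,0,0,1]]

```text
t: 18.3
ee_pos: [0.3898, 0.0303, 0.1508]
tool_rot: [[0.029, -1.0, 0.002], [-1.0, -0.029, -0.0], [0.0, -0.002, -1.0]]
force: [-1.1, 0.4, 0.1]
width: 0.0852
```

```bash
python3 - <<'E'
from go import *
togo([.39,.03,.15],np.radians(-88.7));d=cam("scene");save(d,"s12.png",s=1.4);d=cam("wrist");save(d,"w12.png",s=1.4);d=cam("top");save(d,"t12.png",s=1.4)
E
```

```text
t 18.3 pos [0.3898 0.0303 0.1508] yaw -88.35 F [-1.1  0.4  0.1] w 0.0852
shift [ 0.0003 -0.0001  0.0008] turn [-0.0016 -0.0004  0.0062]
```

View pics/s12.png

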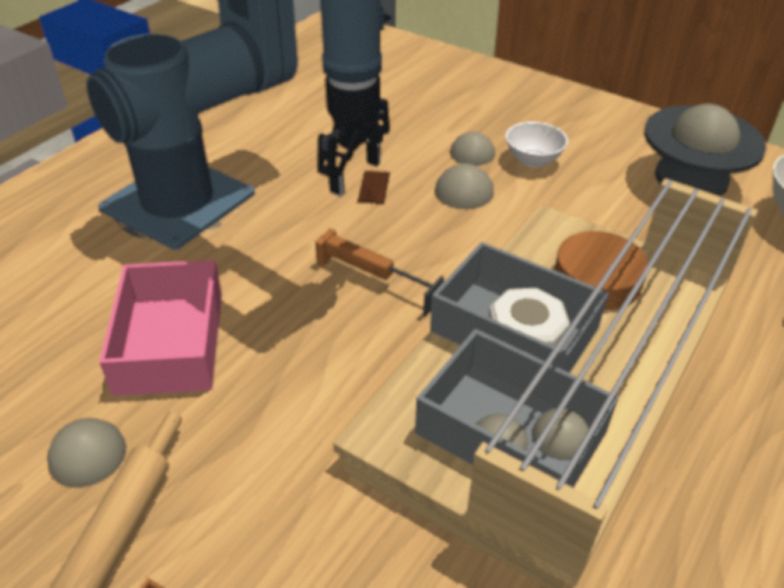

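View pics/w12.png

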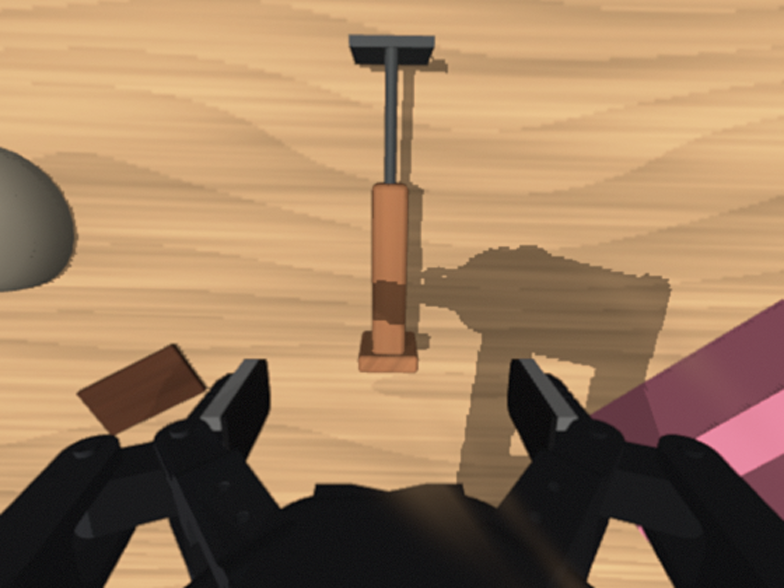

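View pics/t12.png

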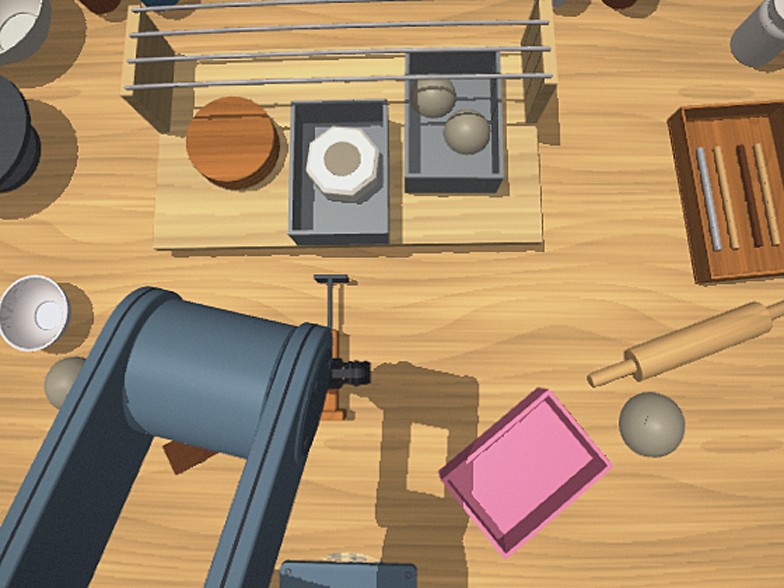

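In the top view the hook stands free on the table, the crate's front rim is at (290-388,~236), and the clay crate is still at (455,120). One last numeric check, then I'll hand in.

```bash
python3 - <<'E'
from h import *
d=cam("top");save(d,"t13.png",(190,20,400,190),3.8)
for n,p,z in [("mould fl",(290,235),.12),("fr",(388,237),.12),("edge l",(154,248),.05),("edge r",(542,243),.05)]: print(n,onz(d,(p[0]/1.4,p[1]/1.4),z).round(4))
b=lambda x,y:(190-.5+(x+.5)/3.8,20-.5+(y+.5)/3.8)
print(onz(d,b(378,408),.12),onz(d,b(643,408),.12))
E
```

```text
mould fl [0.5756 0.0776 0.12  ]
fr [ 0.5734 -0.0592  0.12  ]
edge l [0.5713 0.3051 0.05  ]
edge r [ 0.5825 -0.2893  0.05  ]
[ 0.65890602 -0.08160922  0.12      ] [ 0.65981353 -0.21876647  0.12      ]
```

View pics/t13.png

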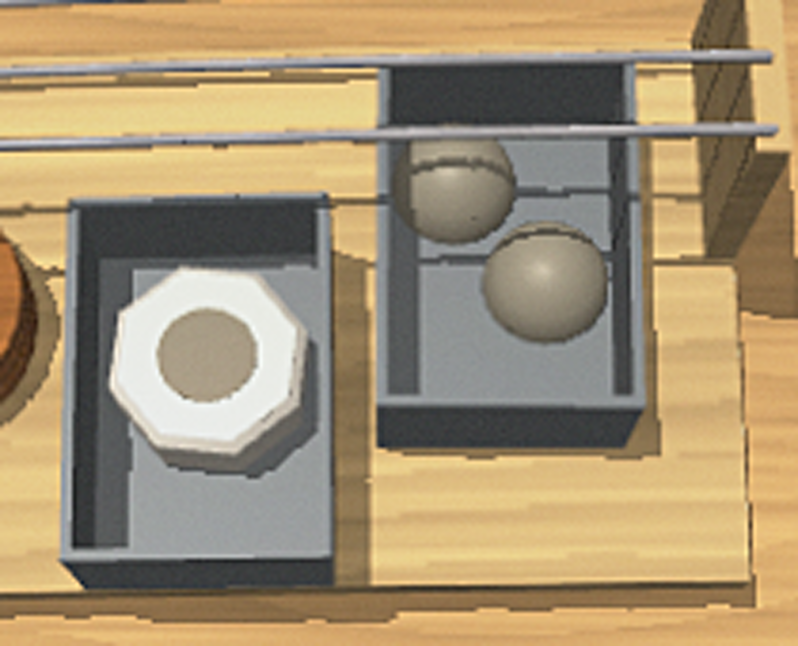

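The crate's front foot, (88,587)-(332,585) in this crop, lies on the board edge, within about 3 mm. The clay crate's corners are on the same pixels as at the start. Handing in.

```bash
python3 -c "
from workcell import r
print(r.close_job())"
```

```text
the job is handed in; nothing more can be done
None
```

I hooked the mould crate's front wall and dragged the crate about 86 mm, until its front was level with the shelf edge. I then put the hook back down on the table and let go of it, and handed the job in at about 18.5 s.

- **Crate:** the last top view puts its front within about 3–4 mm of the board edge and within about 2° of square. The wrist view taken just after the drag agreed.
- **Clay crate:** its front corners were on the same pixels as at the start.
- **Hook:** it stands on the table, released, and the open gripper is about 100 mm above it, touching nothing.

**Disagreement with the description:** the first grasp closed on air. The images put the shut fingertips about 18 mm behind the reported TCP, not 14 mm ahead as stated. I went about 30 mm deeper than the reported numbers called for, and the second grasp held at 22.8 mm on the 24 mm bar.

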